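# Set out the screw cup and hold the chest lid for its stay

## Task

I am about to screw the lid stay to this small plywood tool chest. Take the steel cup that stands upside down on the lid and stand it mouth-up on the bench beside the chest, ready for the screws, setting it down and not dropping it; then raise the lid to 60 degrees open and hold it there for me with the gripper. The lid slams shut if it is let go, so finish while you are still holding it, and leave everything else on the bench where it lies.

Things in the scene. Friction and masses are not known exactly. Their poses are not given: they have to be found in the camera images.
- chest: small plywood tool chest, fixed to the bench, with an 18 mm wooden cleat along each side. 200 mm deep (its x), 300 mm wide (its y), 145 mm high with the lid shut. Origin: centre of its underside; +x points from its front (handle) to its back (hinge); at yaw 0 the front faces the robot. To its right the bench is clear from x = 0.42 to 0.57 and y = -0.23 to -0.42
- lid (a joint): opening angle of the chest lid in rad: 0 shut, growing as the front edge rises (60 degrees is 1.047), stop at 1.85. The lid is a shallow plywood tray, 200 x 300 mm and 45 mm deep, 0.55 to 0.95 kg, on a piano hinge along the chest's back edge. The hinge is free and has no spring or stay: the lid falls shut when let go
- lid_handle (a point): middle of the lid's handle: a round steel bar 12 mm thick and 152 mm long, parallel to the front edge, 42 mm out from the lid's front face on two thin posts 60 mm either side of the middle; with the lid shut it lies 122 mm above the bench and its far side has 36 mm free to the chest's front. Moves with the lid
- lid_hinge (a point): middle of the hinge line, on the chest's back edge 100 mm above the bench; the lid turns about the chest's y axis through here. With the lid shut, lid_handle lies 242 mm in front of it and 22 mm higher
- cup: plain straight-sided steel cup without handle, 62 mm in diameter, 62 mm high, wall 3 mm, 0.1 to 0.17 kg. Origin: centre of the outside of its bottom; +z points from the bottom out of the mouth. It starts mouth-down (+z pointing down) on the flat top of the closed lid
- cup_middle (a point): middle of the cup, on its axis 31 mm from the bottom; 31 mm above what the cup stands or lies on
- screwdriver: screwdriver with wooden handle, 200 mm long, 26 mm thick, lying along its x; origin at its middle. Leave alone
- stay: the folding steel lid stay, two 12 mm wide strips riveted in a V, about 150 x 80 mm, up to 8 mm high, lying flat; origin near one end, the strip runs 120 mm along +x. Leave alone
- square: try square lying flat, dark stock 120 mm along +y from the origin, steel blade 170 mm along +x, 18 mm high. Leave alone
- glue: white glue bottle, 60 mm in diameter, 180 mm high; origin: centre of its foot. Leave alone
- tape: tape measure, 83 x 36 mm, 72 mm high; origin: centre of its underside. Leave alone
- jar: amber jar with steel cap, 68 mm in diameter, 85 mm high, standing at the right of the chest; origin: centre of its foot. Leave alone
- pencil: flat carpenter's pencil, 170 mm long along its x, 14 mm wide, 8 mm thick; origin at its middle. Leave alone
- offcut: wooden offcut 160 (its x) x 70 x 35 mm high; origin: centre of its underside. Leave alone

How it is judged:
By the outcome, as a careful person would: the job done as asked, in the order asked, and still so for the second after the job is handed in, while the arm keeps its last pose, push and grip.
It also fails if it takes over 72 s, if anything falls off the work surface, if the arm or the gripper's body presses on something with over 40 N, if the wrist force passes 120 N, or if a joint passes its speed limit or range.

## Robot

A 6-joint arm with a two-finger parallel gripper is mounted at the origin on the work surface. World frame = base frame: x ahead of the robot, y to its left, z up, the work surface at z = 0. Lengths are in m, angles in rad, forces in N, time in s.
With the tool pointing down it reaches from about 0.35 to 0.85 m from the base axis. Payload 8.1 kg.
Tool frame: the origin (TCP) lies midway between the tips of the shut fingers; the grasp point (between the pads) lies 19 mm behind it (arm.grasp_offset is the z of the grasp point in the tool frame, in m); z points along the fingers, y is the line along which they close (so a half turn about z gives the same grasp; the last joint's range is limited). The gripper opens to 93 mm and grips with 3 to 60 N. Pads are 15 mm wide; open, the fingers measure 128 mm over their backs; the gripper's body (75 mm by 188 mm) begins 65 mm behind the grasp point.
Start: joints at [-1.275, 0.13, 1.488, -0, 1.523, -0.085], TCP at [0.223, -0.557, 0.219] pointing down, gripper open.
Joint ranges: [-2.96, 2.96], [-0.89, 2.26], [0.02, 2.5], [-1.34, 4.48], [0, 2.73], [-2.66, 2.66]. Speed limits (rad/s): [2.39, 2.39, 2.79, 3.14, 3.14, 3.14].

## Interface

Orientations are given as [roll, pitch, yaw] about the fixed x, y, z axes, in that order (R = Rz(yaw) Ry(pitch) Rx(roll)).
In Python, from station import arm gives the robot as it stands.
- The arm moves only by the shell command python3 -m jog 'ROWS' [OPENING] [FORCE]. ROWS is JSON, one flat list of numbers, 4 for each row, row after row: the shift along the tool's x, y, z in units of 0.06 m (1.0 is 0.06 m), then the turn about the tool's z in units of 5 degrees (1.0 is 5 degrees). A call has 1 to 10 rows; each row shifts and turns the commanded pose from where the row before left it, along the tool's axes as they then stand; what a row does not reach is not made up. A row lasts 1/8 s, in which the tool goes at most 62.5 mm and 10.7 degrees, less where a joint would pass 70% of its speed; a pose out of reach is approached as far as the arm can. A call with a number of a shift or a turn outside -1 to 1 is refused whole. A call with a gripper value outside its range is refused whole. OPENING is the opening, from -1 (shut) to 1 (fully open), set as the call begins (- or left out, the last holds). The fingers move at their own pace and stop on an object; FORCE is the grip in N (left out, the last holds). Time passes only in rows, so rows that do not move let the fingers close. It gives the time, the measured TCP pose, the force, the opening and the grip force at its end, in the units of the state.
- arm.read_state(): the state, without advancing time (a new reading comes with each control period).
- arm.capture(name): name is "scene" or "top" or "wrist"; returns a dict with "color" (400x640x3 uint8, blue, green, red), "z_map" (400x640 float32, m along the optical axis (not along the pixel's ray), 0 where there is no reading), "fx", "fy", "cx", "cy" (pixels), "T" (4x4, takes a point from camera to world coordinates); the wrist camera has in their place "tool_from_camera" (4x4, takes a point from camera to tool coordinates, whose origin is the TCP and whose axes are the flange's). Camera axes: x right, y up, looking along -z (the intrinsics and any distortion apply to the point x, -y, -z); pixel columns grow to the right and rows downward; lengths in m; the calibration is good to about 2 mm. A picture is of the moment at which its call begins: read the wrist's pose just before it.
- arm.job_done(): hands the job in; it is judged then, once.
The state is a dict: "t": time; "qpos": joint angles; "dq": joint speeds; "joint_efforts": joint torques, N m; "tool_pos": TCP position; "orientation": TCP orientation; "contact_force": force on the tool from outside, world axes, zero at the start; "ft_torque": the same for the moment, N m; "finger_gap": finger opening in m; "finger_force": force on a finger pad.
Only numpy, scipy, OpenCV 4.12 (cv2) and the standard library are available. Lean on these libraries where they do the work, as an engineer would, in place of code of your own. Each camera call takes 0.05 s, during which the arm holds its last target. There are 200 camera calls.

## Working session

There is one attempt and no reset: what is moved stays moved. The work goes in short steps, Python scripts to look and compute and a shell command to move; the robot and the scene stay as the last step left them, time stands still between calls to the robot, and variables do not carry over. Pictures are saved under pics/ and viewed, at most 10 in all, crops included, and the job is handed in when it is done.

```bash
ls; mkdir -p pics; python3 - <<'E'
from station import arm
import cv2,numpy as np
print(arm.read_state(), arm.grasp_offset)
a=arm.capture("scene");b=arm.capture("top")
for n,c in(("scene",a),("top",b)):
    cv2.imwrite(f"pics/{n}0.png",c["color"]);print(n,c["fx"],c["fy"],c["cx"],c["cy"],c["T"].round(3).tolist(),[k for k in c])
    np.savez(f"{n}0.npz",**{k:v for k,v in c.items()})
E
```

```text
pics
{'t': 0.0, 'qpos': array([-1.27538060e+00,  1.31139701e-01,  1.48927984e+00,  2.04974955e-05,
        1.52297660e+00, -8.53928380e-02]), 'dq': array([ 0.001271  , -0.00071818,  0.0013982 , -0.00211712,  0.00052991,
       -0.00065647]), 'joint_efforts': array([-2.43872215e-03, -5.59847403e+01, -4.91764855e+01,  7.65459356e-02,
        3.51706438e-02, -1.22479387e-04]), 'tool_pos': array([ 0.22287069, -0.556467  ,  0.21759995]), 'orientation': array([-3.13979749e+00, -1.74214700e-04,  3.80807411e-01]), 'contact_force': array([ 0.20138525, -0.1148353 , -0.10962419]), 'ft_torque': array([-0.01272459, -0.04261592,  0.00886888]), 'finger_force': 0.0, 'finger_gap': 0.09301571905931338} -0.0188
scene 490.1926836340153 490.1926836340153 318.4355566691163 188.60445077910097 [[0.78, -0.508, 0.365, 1.026], [0.625, 0.64, -0.447, -0.628], [-0.007, 0.577, 0.817, 1.283], [0.0, 0.0, 0.0, 1.0]] ['color', 'z_map', 'fx', 'fy', 'cx', 'cy', 'T']
top 388.383338243878 388.383338243878 325.11430375160876 207.15704025947446 [[-0.023, 0.988, -0.15, 0.388], [-0.999, -0.026, -0.021, -0.007], [-0.025, 0.15, 0.988, 1.239], [0.0, 0.0, 0.0, 1.0]] ['color', 'z_map', 'fx', 'fy', 'cx', 'cy', 'T']
```

View pics/scene0.png

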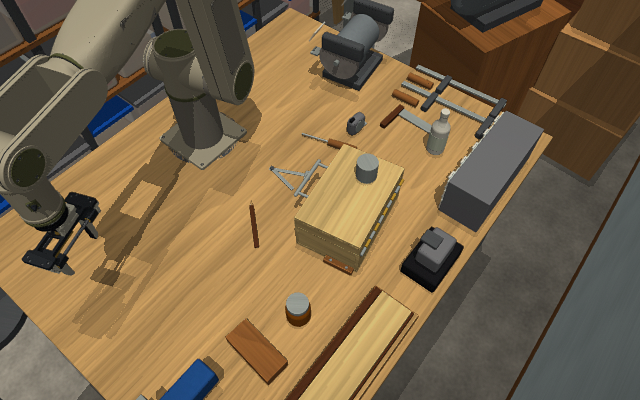

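View pics/top0.png

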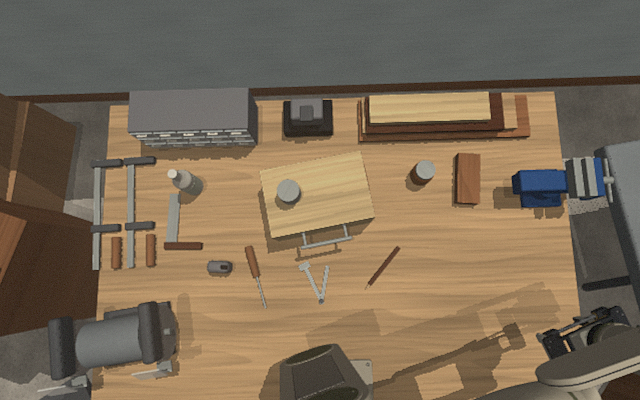

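The scene and top views agree. The chest is at about (316,196) in the top view, yawed slightly. The cup is on the lid at (288,191), the handle bar at (327,240), and the jar at (423,172). The bench to the right of the chest is clear. Next I measure these with depth from both views.

```bash
cat > h.py <<'E'
import numpy as np,cv2
def cloud(c):
    z=np.asarray(c["z_map"]);v,u=np.mgrid[:z.shape[0],:z.shape[1]]
    p=np.stack([(u-c["cx"])/c["fx"]*z,-(v-c["cy"])/c["fy"]*z,-z,np.ones_like(z)],-1)@np.asarray(c["T"]).T
    p=p[...,:3];p[z==0]=np.nan;return p
def band(P,lo,hi,x,y):
    m=(P[...,2]>lo)&(P[...,2]<hi)&(P[...,0]>x[0])&(P[...,0]<x[1])&(P[...,1]>y[0])&(P[...,1]<y[1]);return P[m],m
E
python3 - <<'E'
from h import *
for n in("top","scene"):
    c=dict(np.load(f"{n}0.npz"));P=cloud(c)
    print(n)
    L,_=band(P,.135,.155,(.3,.8),(-.25,.3)); r=cv2.minAreaRect(L[:,:2].astype(np.float32));print("lid",r,np.median(L[:,2]),cv2.boxPoints(r).round(3).tolist())
    C,_=band(P,.195,.22,(.3,.8),(-.25,.3)); print("cup",cv2.minEnclosingCircle(C[:,:2].astype(np.float32)),np.median(C,0),len(C))
    H,_=band(P,.105,.132,(.3,.52),(-.2,.15)); 
    if len(H)>3: r=cv2.minAreaRect(H[:,:2].astype(np.float32));print("bar",r,np.median(H[:,2]),cv2.boxPoints(r).round(3).tolist(),len(H))
    J,_=band(P,.075,.1,(.4,.8),(-.45,-.2));print("jar",cv2.minEnclosingCircle(J[:,:2].astype(np.float32)),len(J))
    O,_=band(P,.01,.3,(.3,.62),(-.45,-.17));print("obst right",O.min(0) if len(O) else 0,O.max(0) if len(O) else 0)
E
```

```text
top
lid ((0.6600604057312012, 0.08825363963842392), (0.34611380100250244, 0.3710255026817322), 10.101505279541016) 0.14582959261912887 [[0.4569999873638153, 0.2409999966621399], [0.5220000147819519, -0.125], [0.8629999756813049, -0.06400000303983688], [0.7979999780654907, 0.3009999990463257]]
cup ((0.5936964154243469, 0.11476035416126251), 0.03144167363643646) [0.59252628 0.11463225 0.20766867] 409
bar ((0.4734385311603546, 0.015484236180782318), (0.04841434955596924, 0.261553555727005), 10.170761108398438) 0.12681835063615976 [[0.4269999861717224, 0.14000000059604645], [0.4729999899864197, -0.11800000071525574], [0.5199999809265137, -0.10899999737739563], [0.4740000069141388, 0.14800000190734863]] 372
jar ((0.6710888147354126, -0.28952109813690186), 0.030804511159658432) 310
obst right [ 0.40537361 -0.44997013  0.0100577 ] [ 0.6197528  -0.17616799  0.04167196]
scene
lid ((0.6609113216400146, 0.0880766212940216), (0.34696292877197266, 0.3689996004104614), 10.473896980285645) 0.1453131440983677 [[0.4569999873638153, 0.23800000548362732], [0.5239999890327454, -0.125], [0.8650000095367432, -0.06199999898672104], [0.7979999780654907, 0.3009999990463257]]
cup ((0.5954662561416626, 0.11682251840829849), 0.03367385268211365) [0.59610129 0.1127285  0.2067977 ] 352
bar ((0.47016486525535583, 0.019795075058937073), (0.04189654067158699, 0.1486470252275467), 10.353078842163086) 0.12663302945328314 [[0.4359999895095825, 0.08900000154972076], [0.46299999952316284, -0.05700000002980232], [0.5040000081062317, -0.05000000074505806], [0.47699999809265137, 0.09700000286102295]] 232
jar ((0.6719933152198792, -0.28705376386642456), 0.031391724944114685) 422
obst right [ 0.3977583  -0.44990632  0.01000826] [ 0.61993604 -0.17471504  0.04165568]
```

```bash
python3 - <<'E'
from h import *
a=np.radians(10.2);R=np.array([[np.cos(a),-np.sin(a)],[np.sin(a),np.cos(a)]])
for n in("top","scene"):
    c=dict(np.load(f"{n}0.npz"));P=cloud(c)
    print(n)
    def comps(lo,hi,x,y,mn=60):
        _,m=band(P,lo,hi,x,y)
        k,l=cv2.connectedComponents(m.astype(np.uint8))
        return [P[l==i] for i in range(1,k) if (l==i).sum()>mn]
    L=max(comps(.138,.153,(.4,.8),(-.2,.3)),key=len); r=cv2.minAreaRect(L[:,:2].astype(np.float32));print("lid",r,cv2.boxPoints(r).round(3).tolist())
    Q=L[:,:2]@R; print(" chestframe extents",np.percentile(Q,[.3,99.7],axis=0).round(4).tolist())
    for s in comps(.112,.132,(.4,.5),(-.1,.12),10):
        q=s[:,:2]@R;print(" bar",len(s),s.mean(0).round(3),q.min(0).round(4),q.max(0).round(4),s[:,2].max().round(4))
    for s in comps(.005,.3,(.35,.75),(-.45,-.08),40): 
        q=s[:,:2]@R;print(" obj",len(s),s.min(0).round(3),s.max(0).round(3))
E
```

```text
top
lid ((0.5947338938713074, 0.040802039206027985), (0.20085886120796204, 0.3006187975406647), 10.16627311706543) [[0.4690000116825104, 0.17100000381469727], [0.5220000147819519, -0.125], [0.7200000286102295, -0.08900000154972076], [0.6669999957084656, 0.20600000023841858]]
 chestframe extents [[0.4926, -0.2143], [0.6916, 0.0835]]
 bar 289 [0.461 0.019 0.127] [ 0.4445 -0.1401] [0.4927 0.009 ] 0.1318
 obj 742 [ 0.512 -0.139  0.005] [ 0.747 -0.08   0.153]
 obj 976 [ 0.57  -0.45   0.005] [ 0.745 -0.391  0.043]
 obj 494 [ 0.636 -0.342  0.005] [ 0.718 -0.255  0.092]
 obj 165 [ 0.351 -0.213  0.005] [ 0.445 -0.124  0.015]
scene
lid ((0.5950326919555664, 0.04330003261566162), (0.20172452926635742, 0.30542707443237305), 10.167587280273438) [[0.4690000116825104, 0.17599999904632568], [0.5230000019073486, -0.125], [0.7210000157356262, -0.08900000154972076], [0.6669999957084656, 0.210999995470047]]
 chestframe extents [[0.494, -0.2139], [0.6936, 0.086]]
 bar 231 [0.462 0.015 0.126] [ 0.4451 -0.1381] [0.487  0.0105] 0.1317
 obj 2334 [ 0.516 -0.124  0.005] [ 0.723 -0.08   0.152]
 obj 144 [ 0.35  -0.21   0.005] [ 0.446 -0.118  0.017]
 obj 714 [ 0.643 -0.323  0.006] [ 0.706 -0.249  0.092]
 obj 1367 [ 0.564 -0.45   0.005] [ 0.736 -0.384  0.043]
```

```bash
cat > go.py <<'E'
# usage: go.py x y z [yaw_deg] in world -> remaining shift in tool units
import sys,numpy as np
from station import arm
from scipy.spatial.transform import Rotation as Ro
s=arm.read_state();R=Ro.from_euler("xyz",s["orientation"]).as_matrix()
for a in sys.argv[1:]:
    t=np.array([float(v) for v in a.split(",")]);d=R.T@(t-s["tool_pos"])/.06;print(a,"units",d.round(3),"norm",np.linalg.norm(d).round(2))
print("yaw",np.degrees(s["orientation"]).round(2),"need turn units to 100.17:",((100.17-np.degrees(s["orientation"][2]))/5).round(2),"pos",s["tool_pos"].round(4),"F",s["contact_force"].round(2),"gap",s["finger_gap"].round(4),"ff",round(float(s["finger_force"]),2),"t",round(float(s["t"]),2), "q",s["qpos"].round(2))
E
python3 -m jog '[0,0,-0.2,-1,0,0,-0.2,-1,0,0,-0.2,-1,0,0,-0.2,-1,0,0,-0.2,-1,0,0,-0.2,-1,0,0,-0.2,-1,0,0,0,-1,0,0,0,-1,0,0,0,-1]' 1
python3 -m jog '[0,0,0,-1,0,0,0,-1,0,0,0,-1,0,0,0,-1,0,0,0,-1,0,0,0,-0.67]'
python3 go.py 0.594,0.115,0.30
```

```text
t: 1.35
tool_pos: [0.223, -0.5568, 0.302]
orientation: [-3.141, -0.001, 1.256]
contact_force: [-1.0, 0.0, -0.5]
finger_gap: 0.093
finger_force: 0.0
t: 2.1
tool_pos: [0.2229, -0.5568, 0.302]
orientation: [-3.141, -0.001, 1.751]
contact_force: [0.9, -0.6, 0.0]
finger_gap: 0.0933
finger_force: 0.0
0.594,0.115,0.30 units [9.909 8.087 0.043] norm 12.79Traceback (most recent call last):
  File "go.py", line 8, in <module>
    print("yaw",np.degrees(s["orientation"]).round(2),"need turn units to 100.17:",((100.17-np.degrees(s["orientation"][2]))/5).round(2),"pos",s["tool_pos"].round(4),"F",s["contact_force"].round(2),"gap",s["finger_gap"].round(4),"ff",round(float(s["finger_force"]),2),"t",round(float(s["t"]),2), "q",s["qpos"].round(2))
                                                                                                                                                                                                            ^^^^^^^^^^^^^^^^^^^^^
AttributeError: 'float' object has no attribute 'round'
```

```bash
sed -i 's/s\["finger_gap"\].round(4)/round(float(s["finger_gap"]),4)/' go.py
python3 -m jog '[0.6,0.49,0,0,0.6,0.49,0,0,0.6,0.49,0,0,0.6,0.49,0,0,0.6,0.49,0,0,0.6,0.49,0,0,0.6,0.49,0,0,0.6,0.49,0,0,0.6,0.49,0,0,0.6,0.49,0,0]'
python3 -m jog '[0.6,0.49,0,0,0.6,0.49,0,0,0.6,0.49,0,0,0.5,0.49,0,0,0.5,0.45,0,0,0.4,0.4,0,0,0.3,0.2,0,0,0,0,0,0,0,0,0,0]'
python3 go.py 0.594,0.115,0.30
python3 - <<'E'
from station import arm
from h import *
from scipy.spatial.transform import Rotation as Ro
s=arm.read_state();c=arm.capture("wrist");T=np.eye(4);T[:3,:3]=Ro.from_euler("xyz",s["orientation"]).as_matrix();T[:3,3]=s["tool_pos"]
c["T"]=T@c["tool_from_camera"];cv2.imwrite("pics/w1.png",c["color"]);P=cloud(c)
C,_=band(P,.198,.215,(.5,.7),(.0,.2));print(len(C),cv2.minEnclosingCircle(C[:,:2].astype(np.float32)),np.median(C[:,2]))
L,_=band(P,.138,.155,(.45,.75),(-.2,.3));print(np.median(L[:,2]) if len(L) else 0)
E
```

```text
t: 3.35
tool_pos: [0.4492, -0.1493, 0.3023]
orientation: [-3.141, -0.0, 1.748]
contact_force: [0.2, -0.4, 0.7]
finger_gap: 0.0929
finger_force: 0.0
t: 4.47
tool_pos: [0.5892, 0.087, 0.3026]
orientation: [-3.141, 0.0, 1.748]
contact_force: [0.4, -0.0, 0.2]
finger_gap: 0.0929
finger_force: 0.0
0.594,0.115,0.30 units [0.445 0.161 0.044] norm 0.48
yaw [-1.7998e+02  2.0000e-02  1.0015e+02] need turn units to 100.17: 0.0 pos [0.5892 0.087  0.3026] F [ 0.42 -0.03  0.19] gap 0.0929 ff 0.0 t 4.47 q [ 0.06  0.1   1.37 -0.    1.67 -0.12]
4180 ((0.5962094068527222, 0.11528299748897552), 0.03110361658036709) 0.2083087849980229
0.1463512260353112
```

View pics/w1.png

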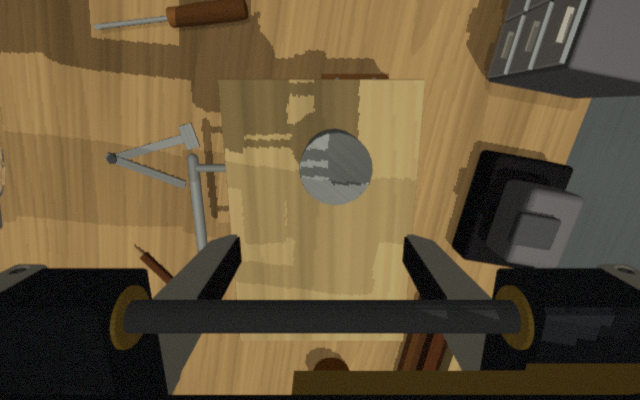

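```bash

python3 -m jog '[0.22,0.1,0.2,0,0.22,0.09,0.2,0,0,0,0.6,0,0,0,0.6,0,0,0,0.5,0,0,0,0.2,0,0,0,0.15,0,0,0,0.1,0,0,0,0,0]'
python3 go.py 0.596,0.115,0.1485
```

```text
t: 5.65
tool_pos: [0.5964, 0.1159, 0.15]
orientation: [3.141, 0.0, 1.748]
contact_force: [-0.2, -0.2, -0.5]
finger_gap: 0.0931
finger_force: 0.0
0.596,0.115,0.1485 units [-0.013 -0.009  0.026] norm 0.03
yaw [179.97   0.   100.17] need turn units to 100.17: 0.0 pos [0.5964 0.1159 0.15  ] F [-0.15 -0.24 -0.51] gap 0.0931 ff 0.0 t 5.65 q [ 0.11  0.19  1.55 -0.    1.4  -0.07]
```

```bash

python3 -m jog '[0,0,0.02,0,0,0,0,0,0,0,0,0,0,0,0,0,0,0,0,0,0,0,0,0,0,0,-0.1,0,0,0,-0.2,0,0,0,-0.3,0,0,0,0,0]' -1 10
python3 -m jog '[-0.2,0,0,0,-0.5,0,0,0,-0.6,0,0,0,-0.6,0,0,0,-0.6,0,0,0,-0.6,0,0,0,-0.5,0,0,0,-0.3,0,0,0,-0.2,0,0,0,0,0,0,0]'
python3 go.py 0.638,-0.128,0.175
python3 - <<'E'
from station import arm
import cv2
c=arm.capture("scene");cv2.imwrite("pics/s2.png",cv2.resize(c["color"][100:330,200:500],None,fx=2,fy=2))
E
```

```text
t: 6.9
tool_pos: [0.5977, 0.116, 0.1876]
orientation: [3.137, 0.0, 1.748]
contact_force: [0.1, 0.6, -0.9]
finger_gap: 0.0613
finger_force: 10.0
t: 8.15
tool_pos: [0.6394, -0.1267, 0.1841]
orientation: [-3.141, -0.0, 1.748]
contact_force: [-0.2, 0.1, -0.8]
finger_gap: 0.0612
finger_force: 10.0
0.638,-0.128,0.175 units [-0.018 -0.028  0.152] norm 0.16
yaw [-1.7998e+02 -2.0000e-02  1.0013e+02] need turn units to 100.17: 0.01 pos [ 0.6394 -0.1267  0.1841] F [-0.18  0.15 -0.79] gap 0.0612 ff 10.0 t 8.15 q [-0.27  0.29  1.37  0.    1.48 -0.45]
```

View pics/s2.png

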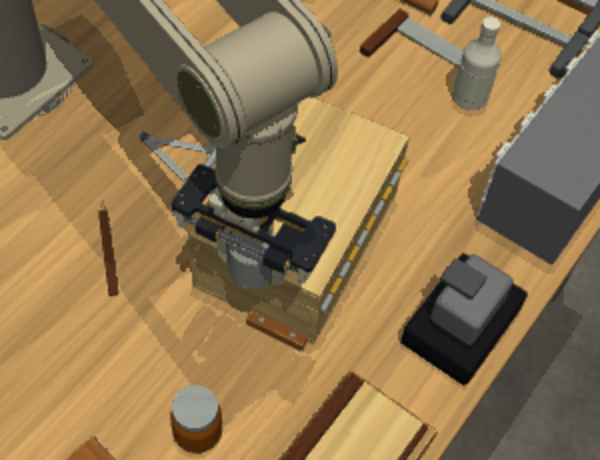

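The wrist now holds the cup over the chest's right lid edge, around (245,265) in the crop. I loosen the grip so the cup can pivot and press its rim down on the lid edge to tip it.

```bash

python3 -m jog '[0,0,0,0,0,0,0,0,0,0,0.2,0,0,0,0.2,0,0,0,0.15,0,0,0,0,0]' -1 4
python3 -m jog '[0,0,0.1,0,0,0,0.1,0,0,0,0.1,0,0,0,0.1,0,0,0,0,0]'
python3 - <<'E'
from station import arm
import cv2,numpy as np
c=arm.capture("scene");cv2.imwrite("pics/s3.png",cv2.resize(c["color"][190:280,280:380],None,fx=5,fy=5))
np.savez("s3.npz",**c)
E
```

```text
t: 8.95
tool_pos: [0.6386, -0.1261, 0.1497]
orientation: [-3.139, -0.001, 1.748]
contact_force: [0.5, -0.2, -0.9]
finger_gap: 0.0613
finger_force: 4.0
t: 9.57
tool_pos: [0.6388, -0.1261, 0.1262]
orientation: [-3.14, -0.001, 1.748]
contact_force: [1.5, -0.6, 0.3]
finger_gap: 0.0605
finger_force: 4.0
```

View pics/s3.png

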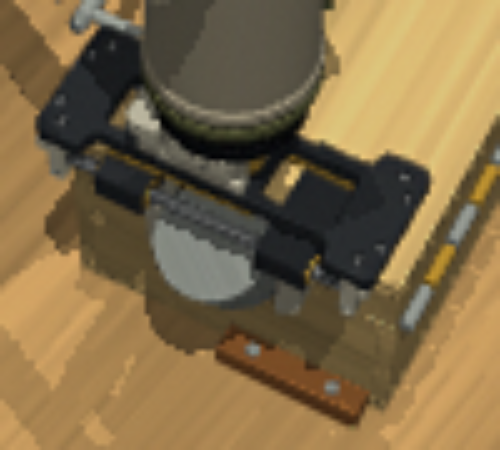

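The cup has turned in the pads: its flat bottom at about (205,260) in the crop now faces outward. I keep going.

```bash
cat > disc.py <<'E'
from h import *
from station import arm
s=arm.read_state();c=arm.capture("scene");P=cloud(c);t=s["tool_pos"];g=c["color"].astype(int)
d=P-(t+[0,0,.019]);m=(np.linalg.norm(d,axis=-1)<.06)&(np.ptp(g,axis=2)<25)&(g.min(2)>95)&(P[...,2]<t[2]+.06)
n,l,st,_=cv2.connectedComponentsWithStats(m.astype(np.uint8));i=1+np.argmax(st[1:,4]);Q=P[l==i]
# ransac-like plane
rng=np.random.default_rng(0);best=None
for _ in range(400):
    a=Q[rng.choice(len(Q),3,False)];nn=np.cross(a[1]-a[0],a[2]-a[0]);L=np.linalg.norm(nn)
    if L<1e-6: continue
    nn/=L;k=abs((Q-a[0])@nn)<.0015
    if best is None or k.sum()>best[0].sum():best=(k,nn)
I=Q[best[0]];nn=np.linalg.svd(I-I.mean(0))[2][2];nn*=np.sign(nn@(c["T"][:3,3]-I.mean(0)))
print("n",len(Q),len(I),"plane normal",nn.round(2),"centre rel grasp",(I.mean(0)-t-[0,0,.019]).round(4),"z range",Q[:,2].min().round(3),Q[:,2].max().round(3))
E
python3 -m jog '[0,0,0.1,0,0,0,0.1,0,0,0,0.1,0,0,0,0,0]'
python3 disc.py
```

```text
t: 10.12
tool_pos: [0.6388, -0.126, 0.1081]
orientation: [-3.14, -0.001, 1.748]
contact_force: [-0.2, 0.7, -1.1]
finger_gap: 0.0602
finger_force: 4.0
n 250 142 plane normal [ 0.12 -0.89  0.45] centre rel grasp [ 0.0054 -0.043   0.0227] z range 0.124 0.168
```

```bash

python3 -m jog '[0.05,0,0,0,0.05,0,0,0,0.05,0,0,0,0,0,0,0]'
python3 disc.py; python3 go.py
```

```text
t: 10.68
tool_pos: [0.6379, -0.1169, 0.1095]
orientation: [-3.142, -0.0, 1.749]
contact_force: [-0.2, 0.6, -1.0]
finger_gap: 0.0604
finger_force: 4.0
n 165 61 plane normal [0.1  0.23 0.97] centre rel grasp [ 0.0087 -0.0299  0.036 ] z range 0.15 0.169
yaw [ 1.8000e+02 -2.0000e-02  1.0019e+02] need turn units to 100.17: -0.0 pos [ 0.6379 -0.1171  0.1095] F [-0.26  0.97 -1.82] gap 0.0602 ff 4.0 t 10.72 q [-0.26  0.33  1.46  0.    1.35 -0.44]
```

```bash

python3 -m jog '[0.05,0,0,0,0.05,0,0,0,0,0,0,0]'
python3 disc.py; python3 go.py
python3 - <<'E'
from station import arm
import cv2
c=arm.capture("scene");cv2.imwrite("pics/s4.png",cv2.resize(c["color"][190:280,280:380],None,fx=5,fy=5))
E
```

```text
t: 11.1
tool_pos: [0.637, -0.1121, 0.1097]
orientation: [3.141, 0.001, 1.748]
contact_force: [-0.7, -4.8, -0.3]
finger_gap: 0.0607
finger_force: 4.0
n 198 65 plane normal [-0.13  0.08  0.99] centre rel grasp [ 0.0028 -0.0336  0.0322] z range 0.148 0.169
yaw [1.7999e+02 5.0000e-02 1.0015e+02] need turn units to 100.17: 0.0 pos [ 0.637  -0.1121  0.1097] F [ 0.2  -5.37  0.09] gap 0.0607 ff 4.0 t 11.15 q [-0.25  0.33  1.47 -0.    1.35 -0.43]
```

View pics/s4.png

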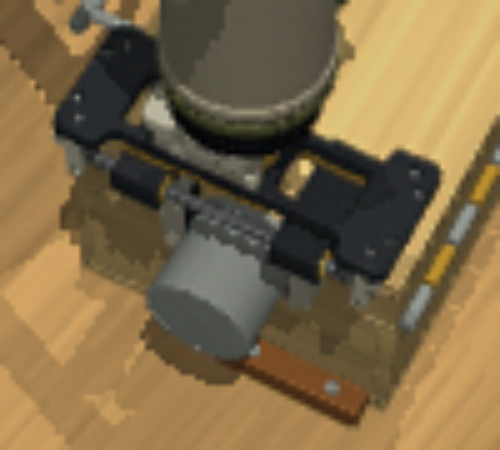

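The cup now lies horizontally in the pads with its bottom facing outward, at about (200,320) in the crop. I move clear of the chest, then loosen the grip so gravity swings the bottom down.

```bash

python3 -m jog '[-0.15,0,0,0,-0.3,0,0,0,-0.4,-0.3,0,0,-0.4,-0.5,0,0,-0.4,-0.5,0,0,-0.4,-0.5,0,0,-0.4,-0.5,0,0,-0.4,-0.4,0,0,-0.15,-0.2,0,0,0,0,0,0]' -1 6
python3 -m jog '[0,0,0.2,0,0,0,0.2,0,0,0,0.1,0,0,0,0,0]' -1 3
python3 -m jog '[0,0,-0.1,0,0,0,0.1,0,0,0,-0.1,0,0,0,0.1,0,0,0,0,0]'
python3 disc.py; python3 go.py 0.5,-0.32,0.05
python3 - <<'E'
from station import arm
import cv2
c=arm.capture("scene");cv2.imwrite("pics/s5.png",cv2.resize(c["color"][170:330,170:370],None,fx=3,fy=3))
E
```

```text
t: 12.45
tool_pos: [0.497, -0.3202, 0.1094]
orientation: [3.141, -0.0, 1.746]
contact_force: [-0.8, -0.0, -1.7]
finger_gap: 0.0606
finger_force: 6.0
t: 12.95
tool_pos: [0.497, -0.3185, 0.0782]
orientation: [-3.14, -0.002, 1.749]
contact_force: [0.0, -0.2, -0.1]
finger_gap: 0.0603
finger_force: 3.0
t: 13.58
tool_pos: [0.497, -0.3192, 0.0788]
orientation: [-3.141, -0.001, 1.748]
contact_force: [-0.6, 0.1, -2.0]
finger_gap: 0.0604
finger_force: 3.0
n 287 120 plane normal [ 0.4  -0.71  0.59] centre rel grasp [ 0.0111 -0.0341  0.0027] z range 0.073 0.129
0.5,-0.32,0.05 units [-0.021  0.046  0.482] norm 0.49
yaw [-1.7997e+02 -4.0000e-02  1.0017e+02] need turn units to 100.17: 0.0 pos [ 0.4971 -0.3192  0.0789] F [ 0.03 -0.15 -1.48] gap 0.0603 ff 3.0 t 13.62 q [-0.66  0.21  1.66  0.    1.27 -0.84]
```

View pics/s5.png

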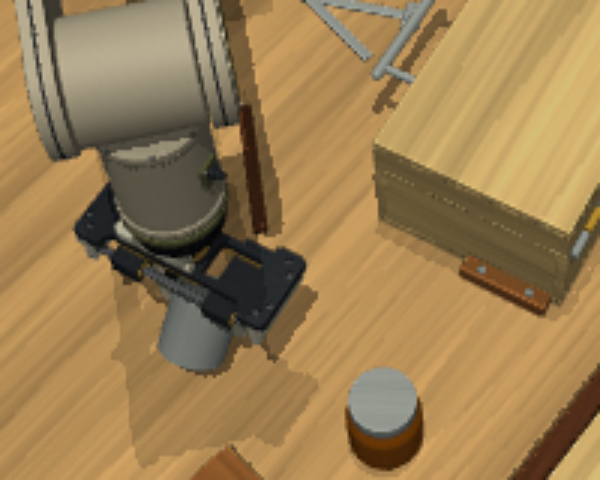

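```bash
cat > cyl.py <<'E'
from h import *
from station import arm
s=arm.read_state();t=s["tool_pos"]+[0,0,.019]
a=np.radians(10.17);E=np.array([[np.cos(a),np.sin(a),0],[-np.sin(a),np.cos(a),0],[0,0,1]])
for n in("scene","top"):
    c=arm.capture(n);P=cloud(c);q=(P-t)@E.T;g=c["color"].astype(int)
    m=(abs(q[...,0])<.034)&(abs(q[...,1])<.075)&(q[...,2]<.036)&(P[...,2]>.008)&(np.ptp(g,axis=2)<25)
    Q=q[m]; print(n,"rel grasp, chest axes; n",len(Q))
    for z0 in np.arange(-.09,.036,.012):
        k=Q[(Q[:,2]>=z0)&(Q[:,2]<z0+.012)]
        if len(k)>3: print("  z %.3f"%z0,len(k),"x'",k[:,0].min().round(3),k[:,0].max().round(3),"y'",np.percentile(k[:,1],[3,97]).round(3))
E
python3 cyl.py
```

```text
scene rel grasp, chest axes; n 462
  z -0.042 7 x' 0.027 0.029 y' [-0.037 -0.021]
  z -0.030 51 x' -0.021 0.03 y' [-0.052  0.015]
  z -0.018 116 x' -0.029 0.033 y' [-0.055  0.014]
  z -0.006 122 x' -0.033 0.03 y' [-0.047  0.007]
  z 0.006 103 x' -0.033 0.026 y' [-0.037  0.002]
  z 0.018 57 x' -0.031 0.017 y' [-0.026 -0.   ]
  z 0.030 5 x' -0.033 0.009 y' [-0.019 -0.002]
top rel grasp, chest axes; n 63
  z -0.030 15 x' 0.001 0.033 y' [0.004 0.014]
  z -0.018 30 x' -0.009 0.032 y' [0.003 0.027]
  z -0.006 11 x' -0.007 0.026 y' [-0.001  0.026]
  z 0.006 4 x' 0.024 0.028 y' [-0.001  0.013]
```

```bash

python3 -m jog '[0,0,0.2,0,0,0,0.2,0,0,0,0.2,0,0,0,0.1,0,-0.08,0,0.03,0,-0.08,0,0.03,0,-0.08,0,0.02,0,-0.08,0,0.02,0,0,0,0,0]'
python3 cyl.py; python3 go.py
```

```text
t: 14.9
tool_pos: [0.501, -0.339, 0.0317]
orientation: [3.141, 0.001, 1.748]
contact_force: [0.3, -1.7, 1.9]
finger_gap: 0.0606
finger_force: 3.0
scene rel grasp, chest axes; n 370
  z -0.042 21 x' -0.026 0.029 y' [-0.04   0.009]
  z -0.030 82 x' -0.03 0.032 y' [-0.045  0.013]
  z -0.018 76 x' -0.029 0.034 y' [-0.042  0.01 ]
  z -0.006 79 x' -0.029 0.033 y' [-0.036  0.028]
  z 0.006 63 x' -0.031 0.027 y' [-0.033  0.03 ]
  z 0.018 45 x' -0.033 0.02 y' [-0.029 -0.002]
  z 0.030 4 x' -0.032 0.003 y' [-0.025 -0.008]
top rel grasp, chest axes; n 51
  z -0.042 8 x' 0.006 0.024 y' [-0.014  0.01 ]
  z -0.030 9 x' -0.004 0.029 y' [-0.011  0.017]
  z -0.018 5 x' 0.014 0.034 y' [-0.005  0.014]
  z -0.006 9 x' -0.004 0.029 y' [0.008 0.03 ]
  z 0.006 17 x' -0.011 0.026 y' [0.006 0.03 ]
yaw [1.7998e+02 2.0000e-02 1.0016e+02] need turn units to 100.17: 0.0 pos [ 0.501  -0.3386  0.0316] F [-1.11 -1.25  1.97] gap 0.0605 ff 3.0 t 15.0 q [-0.68  0.3   1.64 -0.    1.19 -0.86]
```

```bash

python3 -m jog '[-0.08,0,0.03,0,-0.08,0,0.03,0,-0.06,0,0.03,0,0,0,0.03,0,0,0,0,0]'
python3 cyl.py; python3 go.py
```

```text
t: 15.62
tool_pos: [0.5032, -0.3513, 0.0241]
orientation: [3.141, -0.0, 1.748]
contact_force: [-0.0, -0.4, 2.0]
finger_gap: 0.0607
finger_force: 3.0
scene rel grasp, chest axes; n 263
  z -0.042 27 x' -0.03 0.029 y' [-0.036  0.003]
  z -0.030 52 x' -0.031 0.029 y' [-0.036  0.014]
  z -0.018 45 x' -0.029 0.03 y' [-0.034  0.023]
  z -0.006 54 x' -0.032 0.027 y' [-0.034  0.026]
  z 0.006 42 x' -0.029 0.024 y' [-0.033  0.027]
  z 0.018 40 x' -0.031 0.02 y' [-0.031  0.027]
top rel grasp, chest axes; n 57
  z -0.042 7 x' 0.003 0.024 y' [-0.015  0.022]
  z -0.030 6 x' -0.014 0.02 y' [0.015 0.024]
  z -0.018 10 x' -0.011 0.033 y' [0.007 0.024]
  z -0.006 12 x' -0.009 0.031 y' [-0.001  0.026]
  z 0.006 8 x' -0.007 0.019 y' [0.016 0.027]
  z 0.018 14 x' -0.008 0.028 y' [0.001 0.027]
yaw [ 1.8000e+02 -2.0000e-02  1.0018e+02] need turn units to 100.17: -0.0 pos [ 0.5031 -0.3511  0.0241] F [ 0.34 -1.6   0.85] gap 0.0604 ff 3.0 t 15.72 q [-0.69  0.34  1.62  0.    1.19 -0.87]
```

```bash

python3 -m jog '[0,0,0.04,0,0,0,0.03,0,0,0,0,0]'
python3 -m jog '[0,0,0,0,0,0,0,0,0,0,0,0,0,0,0,0]' 0.6
python3 -m jog '[0,0,-0.2,0,0,0,-0.4,0,0,0,-0.5,0,0,0,-0.6,0,0,0,-0.6,0,0,0,-0.6,0,0,0,-0.6,0,0,0,-0.6,0,0,0,0,0]'
python3 - <<'E'
from station import arm
from h import *
c=arm.capture("scene");cv2.imwrite("pics/s6.png",cv2.resize(c["color"][150:350,150:350],None,fx=3,fy=3))
P=cloud(c)
for n in("scene","top"):
    P=cloud(arm.capture(n))
    for lo,hi in((.056,.07),(.02,.05),(.004,.012)):
        C,_=band(P,lo,hi,(.44,.56),(-.42,-.26)); print(n,lo,len(C),C.min(0).round(3) if len(C) else 0,C.max(0).round(3) if len(C) else 0, cv2.minEnclosingCircle(C[:,:2].astype(np.float32)) if len(C) else 0)
E
python3 go.py 0.447,0.0164,0.25
```

```text
t: 16.1
tool_pos: [0.5032, -0.3513, 0.02]
orientation: [3.141, 0.0, 1.748]
contact_force: [0.2, -1.0, 1.9]
finger_gap: 0.0604
finger_force: 3.0
t: 16.6
tool_pos: [0.503, -0.3512, 0.0199]
orientation: [-3.141, -0.0, 1.748]
contact_force: [-0.7, -0.0, 0.2]
finger_gap: 0.0746
finger_force: 0.0
t: 17.73
tool_pos: [0.5046, -0.3526, 0.2714]
orientation: [3.136, 0.006, 1.748]
contact_force: [-1.2, -0.1, 0.0]
finger_gap: 0.0744
finger_force: 0.0
scene 0.056 108 [ 0.473 -0.387  0.056] [ 0.535 -0.327  0.068] ((0.5038122534751892, -0.3559094965457916), 0.03246249258518219)
scene 0.02 208 [ 0.472 -0.388  0.02 ] [ 0.535 -0.328  0.05 ] ((0.5036900043487549, -0.35756242275238037), 0.03187139704823494)
scene 0.004 217 [ 0.441 -0.42   0.004] [ 0.56  -0.261  0.012] ((0.4955008029937744, -0.3384663164615631), 0.09314689040184021)
top 0.056 82 [ 0.472 -0.388  0.056] [ 0.533 -0.328  0.067] ((0.5019471049308777, -0.358688622713089), 0.031467948108911514)
top 0.02 115 [ 0.471 -0.388  0.02 ] [ 0.53  -0.328  0.05 ] ((0.5012187361717224, -0.35816195607185364), 0.03086417354643345)
top 0.004 261 [ 0.44  -0.419  0.004] [ 0.559 -0.26   0.012] ((0.49968135356903076, -0.33822447061538696), 0.09752537310123444)
0.447,0.0164,0.25 units [6.192 0.166 0.259] norm 6.2
yaw [-1.7996e+02 -4.0000e-02  1.0017e+02] need turn units to 100.17: 0.0 pos [ 0.5028 -0.3511  0.2653] F [-0.42  0.33 -0.39] gap 0.0744 ff 0.0 t 17.88 q [-0.69  0.15  1.38  0.    1.61 -0.87]
```

View pics/s6.png

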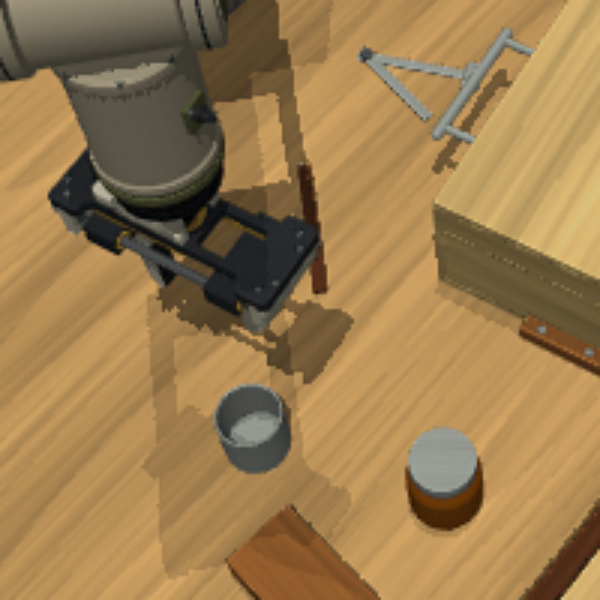

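The cup stands mouth-up at about (253,428) in the crop, at world (0.503, -0.358), and nothing else has moved. Now the handle.

```bash

python3 -m jog '[0.4,0.03,0,0,0.7,0.04,0,0,0.8,0.04,0,0,0.8,0.04,0,0,0.8,0.04,0,0,0.8,0.04,0,0,0.7,0.04,0,0,0.6,0.03,0,0,0.4,0,0,0,0,0,0,0]' -0.3
python3 go.py 0.4554,0.0164,0.21
python3 - <<'E'
from station import arm
from h import *
from scipy.spatial.transform import Rotation as Ro
s=arm.read_state();c=arm.capture("wrist");T=np.eye(4);T[:3,:3]=Ro.from_euler("xyz",s["orientation"]).as_matrix();T[:3,3]=s["tool_pos"]
c["T"]=T@c["tool_from_camera"];cv2.imwrite("pics/w7.png",c["color"]);P=cloud(c)
H,_=band(P,.112,.133,(.4,.52),(-.12,.15));a=np.radians(10.17);R=np.array([[np.cos(a),-np.sin(a)],[np.sin(a),np.cos(a)]])
q=H[:,:2]@R;k=(q[:,0]<.465);q=q[k];print(len(q),"x'",np.percentile(q[:,0],[2,50,98]).round(4),"y'",q[:,1].min().round(4),q[:,1].max().round(4),"ztop",np.percentile(H[k][:,2],95).round(4))
E
```

```text
t: 19.12
tool_pos: [0.4563, 0.0075, 0.2646]
orientation: [-3.139, -0.001, 1.751]
contact_force: [-0.1, -0.6, -0.8]
finger_gap: 0.0324
finger_force: 0.0
0.4554,0.0164,0.21 units [0.148 0.014 0.91 ] norm 0.92
yaw [-1.7987e+02 -5.0000e-02  1.0032e+02] need turn units to 100.17: -0.03 pos [0.4563 0.0075 0.2646] F [-0.05 -0.6  -0.76] gap 0.0324 ff 0.0 t 19.12 q [-0.1  -0.28  1.79  0.    1.63 -0.28]
1834 x' [0.4477 0.4534 0.463 ] y' -0.1398 0.0108 ztop 0.13
```

```bash

python3 -m jog '[0.1,0.02,0.3,0,0.05,0.01,0.5,0,0,0,0.5,0,0,0,0.5,0,0,0,0.4,0,0,0,0.2,0,0,0,0.15,0,0,0,0.1,0,0,0,0,0]'
python3 go.py 0.4563,0.0166,0.105
```

```text
t: 20.3
tool_pos: [0.4576, 0.0153, 0.1071]
orientation: [3.141, 0.0, 1.748]
contact_force: [0.4, 0.9, 0.5]
finger_gap: 0.0325
finger_force: 0.0
0.4563,0.0166,0.105 units [ 0.025 -0.017  0.035] norm 0.05
yaw [179.99   0.   100.16] need turn units to 100.17: 0.0 pos [0.4576 0.0153 0.1071] F [0.42 0.9  0.46] gap 0.0325 ff 0.0 t 20.3 q [-0.08 -0.18  2.    0.    1.32 -0.26]
```

```bash

python3 -m jog '[0,0,0.03,0,0,0,0,0,0,0,0,0,0,0,0,0,0,0,0,0]' -1 30
python3 go.py; python3 - <<'E'
import numpy as np
# bar path in tool units: y tool = +x', z tool = down; cumulative from shut, 5 deg steps
th=np.radians(np.arange(0,61,5));r=np.hypot(.242,.022);p0=np.arctan2(.022,.242)
x=-r*np.cos(th+p0);z=r*np.sin(th+p0)
print(np.c_[np.arange(5,61,5),np.diff(x)/.06,-np.diff(z)/.06].round(3).tolist())
E
```

```text
t: 20.92
tool_pos: [0.4573, 0.0153, 0.1055]
orientation: [-3.141, 0.0, 1.748]
contact_force: [-5.6, -0.4, 5.8]
finger_gap: 0.0111
finger_force: 30.0
yaw [-179.98    0.    100.17] need turn units to 100.17: -0.0 pos [0.4573 0.0153 0.1055] F [-5.63 -0.35  5.8 ] gap 0.0111 ff 30.0 t 20.93 q [-0.08 -0.18  2.   -0.    1.32 -0.26]
[[5.0, 0.047, -0.35], [10.0, 0.078, -0.345], [15.0, 0.107, -0.337], [20.0, 0.136, -0.326], [25.0, 0.164, -0.313], [30.0, 0.191, -0.297], [35.0, 0.216, -0.28], [40.0, 0.24, -0.26], [45.0, 0.261, -0.238], [50.0, 0.281, -0.214], [55.0, 0.299, -0.189], [60.0, 0.314, -0.162]]
```

```bash

python3 -m jog '[0,0.02,-0.17,0,0,0.03,-0.18,0,0,0.04,-0.17,0,0,0.04,-0.17,0,0,0.05,-0.17,0,0,0.06,-0.17,0,0,0.065,-0.165,0,0,0.07,-0.16,0,0,0,0,0]' - 40
python3 go.py
```

```text
t: 22.05
tool_pos: [0.4786, 0.0191, 0.1877]
orientation: [-3.139, 0.0, 1.748]
contact_force: [-11.1, -3.9, 2.1]
finger_gap: 0.0108
finger_force: 40.0
yaw [-179.84    0.    100.17] need turn units to 100.17: 0.0 pos [0.4786 0.0191 0.1877] F [-11.14  -3.91   2.09] gap 0.0108 ff 40.0 t 22.05 q [-0.07 -0.18  1.85 -0.    1.47 -0.24]
```

```bash

python3 -m jog '[0,0.06,-0.16,0,0,0.08,-0.155,0,0,0.09,-0.15,0,0,0.095,-0.15,0,0,0.105,-0.14,0,0,0.11,-0.14,0,0,0.115,-0.13,0,0,0.12,-0.13,0,0,0,0,0]'
python3 go.py
```

```text
t: 23.18
tool_pos: [0.5259, 0.0276, 0.2586]
orientation: [3.14, 0.0, 1.748]
contact_force: [-11.0, -2.5, 7.2]
finger_gap: 0.0107
finger_force: 40.0
yaw [1.7992e+02 3.0000e-02 1.0017e+02] need turn units to 100.17: -0.0 pos [0.5259 0.0276 0.2586] F [-11.02  -2.52   7.25] gap 0.0107 ff 40.0 t 23.18 q [-0.04 -0.08  1.63 -0.    1.59 -0.22]
```

```bash

python3 -m jog '[0,0.11,-0.14,0,0,0.125,-0.125,0,0,0.13,-0.11,0,0,0.14,-0.11,0,0,0.145,-0.1,0,0,0.145,-0.095,0,0,0.15,-0.085,0,0,0.15,-0.08,0,0,0,0,0,0,0,0,0]'
python3 go.py
python3 - <<'E'
from station import arm
from h import *
a=np.radians(10.17);R=np.array([[np.cos(a),-np.sin(a)],[np.sin(a),np.cos(a)]])
s=arm.read_state();q=s["tool_pos"][:2]@R;hx=.5945*np.cos(a)+.041*np.sin(a)+.1
print("kin angle",np.degrees(np.arctan2(s["tool_pos"][2]+.0188-.1,hx-q[0])-np.arctan2(22,242)),hx-q[0])
for n in("scene","top"):
    c=arm.capture(n);P=cloud(c);cv2.imwrite(f"pics/{n}8.png",c["color"])
    Q=P.copy();Q[...,:2]=P[...,:2]@R
    # lid top face: from behind; side tray edges
    m=(Q[...,2]>.13)&(Q[...,2]<.29)&(Q[...,0]>.55)&(Q[...,0]<.76)&(Q[...,1]>-.212)&(Q[...,1]<.083)&(abs(Q[...,1]+.0645)>.05)
    K=Q[m][:,[0,2]]
    best=0
    rng=np.random.default_rng(1)
    for _ in range(500):
        i,j=rng.choice(len(K),2,False);d=K[j]-K[i];L=np.linalg.norm(d)
        if L<.05: continue
        o=np.array([-d[1],d[0]])/L;k=abs((K-K[i])@o)<.002
        if k.sum()>best:best=k.sum();I=K[k]
    d=np.linalg.svd(I-I.mean(0))[2][0];print(n,len(K),best,"slope deg",np.degrees(np.arctan2(abs(d[1]),abs(d[0]))),np.sign(d[0]*d[1]),I.min(0),I.max(0))
E
```

```text
t: 24.42
tool_pos: [0.5905, 0.0391, 0.3073]
orientation: [3.14, 0.0, 1.748]
contact_force: [-3.3, -3.3, 5.6]
finger_gap: 0.0112
finger_force: 40.0
yaw [1.7994e+02 2.0000e-02 1.0016e+02] need turn units to 100.17: 0.0 pos [0.5905 0.0391 0.3073] F [-3.26 -3.29  5.56] gap 0.0112 ff 40.0 t 24.43 q [-0.02  0.09  1.37 -0.    1.68 -0.2 ]
kin angle 60.05049488949038 0.10424042027578173
scene 3453 2231 slope deg 58.8179054761941 -1.0 [0.6294765  0.13002191] [0.72966376 0.28984905]
top 952 449 slope deg 58.86524345558139 -1.0 [0.63060968 0.13107375] [0.72702452 0.28978397]
```

```bash
python3 - <<'E'
from h import *
a=np.radians(10.17);R=np.array([[np.cos(a),-np.sin(a)],[np.sin(a),np.cos(a)]])
for n in("scene","top"):
    P=cloud(dict(np.load(f"{n}0.npz")));Q=P.copy();Q[...,:2]=P[...,:2]@R
    m=(abs(Q[...,2]-.1455)<.008)&(Q[...,0]>.51)&(Q[...,0]<.68)&(Q[...,1]>-.2)&(Q[...,1]<.07);K=Q[m]
    print(n,np.degrees(np.arctan(np.polyfit(K[:,0],K[:,2],1)[0])))
# try the lid front-top corner and bar in the present top view
E
```

```text
scene -0.04803405924811703
top 0.01103407121014413
```

View pics/scene8.png

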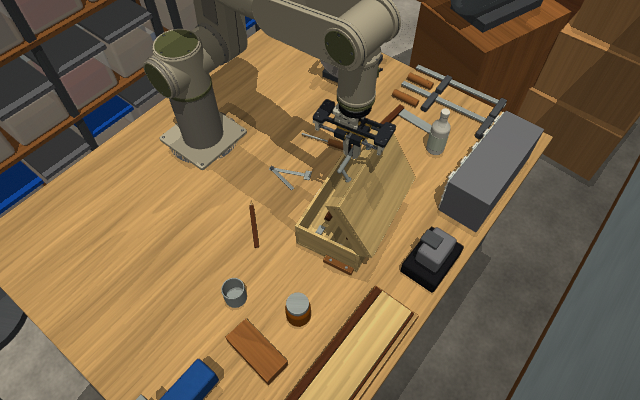

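The lid is held open above the chest (about (370,200)), with the cup standing mouth-up at (233,291). Depth from both views gives 58.8°, so I make a small correction.

```bash

python3 -m jog '[0,0.04,-0.02,0,0,0.035,-0.015,0,0,0,0,0,0,0,0,0]'
python3 - <<'E'
from station import arm
from h import *
a=np.radians(10.17);R=np.array([[np.cos(a),-np.sin(a)],[np.sin(a),np.cos(a)]])
for n in("scene","top"):
    c=arm.capture(n);P=cloud(c);Q=P.copy();Q[...,:2]=P[...,:2]@R
    m=(Q[...,2]>.13)&(Q[...,2]<.29)&(Q[...,0]>.55)&(Q[...,0]<.76)&(Q[...,1]>-.212)&(Q[...,1]<.083)&(abs(Q[...,1]+.0645)>.05)
    K=Q[m][:,[0,2]];best=0;rng=np.random.default_rng(1)
    for _ in range(500):
        i,j=rng.choice(len(K),2,False);d=K[j]-K[i];L=np.linalg.norm(d)
        if L<.05: continue
        o=np.array([-d[1],d[0]])/L;k=abs((K-K[i])@o)<.002
        if k.sum()>best:best=k.sum();I=K[k]
    d=np.linalg.svd(I-I.mean(0))[2][0];print(n,best,np.degrees(np.arctan2(abs(d[1]),abs(d[0]))))
E
python3 go.py
```

```text
t: 25.02
tool_pos: [0.5947, 0.0398, 0.3093]
orientation: [3.141, 0.0, 1.748]
contact_force: [-4.7, -3.2, 6.8]
finger_gap: 0.0109
finger_force: 40.0
scene 2228 60.024994760043455
top 469 59.94863514676078
yaw [1.7996e+02 2.0000e-02 1.0016e+02] need turn units to 100.17: 0.0 pos [0.5947 0.0398 0.3093] F [-4.28 -3.23  5.9 ] gap 0.0109 ff 40.0 t 25.12 q [-0.02  0.1   1.36 -0.    1.68 -0.2 ]
```

```bash
python3 -c "
from station import arm
print(arm.job_done())"
```

```text
the job is handed in; nothing more can be done
None
```

The cup stands mouth-up on the bench to the right of the chest. The gripper is holding the lid at 60 degrees open (both cameras measured 59.9 to 60.0), and the job is handed in.

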